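Re-arm the grinder's speed controller: zero, then third click

TASK

Re-arm the grinder's blue speed controller: with a fingertip, push its yellow sliding lever all the way back to the zero stop at the red end, then push it forward click by click and leave it sitting in the third click from zero, never letting it run past the third click. Only push the lever, without pinching or forcing it, leave everything else on the bench where it is, and finish clear of it all.

Things in the scene. Friction and masses are not known exactly. Their poses are not given: they have to be found in the camera images.
- controller: Blue box, grey flat top, fixed to the bench, 140 (x) x 200 (y) x 55 mm high; origin under its centre, z up. A black slot runs along its y axis in the middle of the top. The lever slides along the box's +y, away from a red bar near the top's -y end. Tick lines on the slot's -x side mark the resting places: red at zero, then white, longer with each click.
- speed_lever (a joint): Lever travel along the controller's +y, m: 0 at the zero stop (hard), 0.080 at the far stop. Sprung notches every 16 mm: 0, 0.016, 0.032, 0.048 (third click), 0.064, 0.080. Starts in or near the first, second or third, never at zero. Leaving a notch takes about 5 N; past halfway (8 mm) it snaps on into the next by itself, ahead of the finger, and stays there when let go.
- lever_knob: The lever's yellow knob with a black stripe, the part to push: an upright block 36 (x, across the slot) x 14 (y, along the slot) x 32 mm high with the controller's axes; origin at the centre of its underside, 8 mm above the controller's top, so it spans 63 to 95 mm above the bench.
- knob_top (a point): Centre of the knob's top face, 95 mm above the bench.
- zero_mark (a point): Point on the controller's top (55 mm above the bench), in the slot, right below the knob's centre when the lever is at zero; at controller x = 0, y = -40 mm.
- socket: Loose steel socket, 24 mm across, 38 mm high, standing on the controller's top in its +x +y quarter, about 47 mm across from the slot; origin at the centre of its underside. Bystander.
- cylinder: Finned aluminium engine cylinder, 130 x 120 x 84 mm, 1.8 kg, standing left or right of the controller; origin under its centre. Bystander.
- screwdriver: Screwdriver lying on the bench on the left. Bystander.
- wrench: Steel wrench lying on the bench beyond the controller. Bystander.
- oil_bottle: Yellow bottle, 60 mm across, 160 mm high, far left; origin under its centre. Bystander.
- piston: Aluminium piston, 54 mm across, 52 mm high, far right; origin under its centre. Bystander.
- grease_tin: Closed tin, 70 mm across, 50 mm high, on the right; origin under its centre. Bystander.
Mind the look-alikes: they are no part of the job. Leave any green or turquoise look-alike of the controller alone.

How it is judged:
By the outcome, as a careful person would: the job done as asked, in the order asked, and still so for the second after the job is handed in, with the robot touching nothing.
It also fails if it takes over 53 s, if anything falls off the work surface, if the arm or the gripper's body presses on something with over 40 N, if the wrist force passes 120 N, or if a joint passes its speed limit or range.

ROBOT

A 6-joint arm with a two-finger parallel gripper is mounted at the origin on the work surface. World frame = base frame: x ahead of the robot, y to its left, z up, the work surface at z = 0. Lengths are in m, angles in rad, forces in N, time in s.
With the tool pointing down it reaches from about 0.325 to 1 m from the base axis. Payload 5.1 kg.
Tool frame: the origin (TCP) lies midway between the tips of the shut fingers; the grasp point (between the pads) lies 19 mm behind it; z points along the fingers, y is the direction in which the jaws open and shut (so a half turn about z gives the same grasp; the last joint's range is limited). The gripper opens to 85 mm and grips with 20 to 120 N. Pads are 22 mm wide; open, the fingers measure 114 mm over their backs; the gripper's body (76 mm by 85 mm) begins 54 mm behind the grasp point. The pads swing forward as they close: fully open they stand 13 mm farther back than shut.
Start: joints at [1.229, 0.124, 1.65, -0, 1.367, -0.083], TCP at [0.166, 0.628, 0.204] pointing down, gripper open.
Joint ranges: [-2.61, 2.61], [-1.02, 2.33], [0.03, 2.71], [-1.35, 4.49], [0.32, 2.68], [-2.91, 2.91]. Speed limits (rad/s): [2.57, 2.57, 3.14, 3.14, 3.14, 3.14].

INTERFACE

Orientations are given as a unit quaternion [w, x, y, z].
In Python, from cell import sense, grab_frame, job gives the robot as it stands.
- The arm moves only by the tool servo_tool, never from a script. Its arguments are lists of equal length, an entry for each row: "jaw": the finger opening in mm, from 0 to 85.4; "travel": the shift along the tool's x, y, z in units of 0.15 m (1.0 is 0.15 m), a list of three; "turn": the turn, a rotation vector about the tool's x, y, z in units of pi/2 rad (1.0 is pi/2 rad), a list of three. A call has 1 to 12 rows; each row is the pose to reach, as a shift and turn from the pose measured when the call began, along the tool's axes at that moment; what a row does not reach only later rows make up. A row lasts 1/10 s, in which the tool goes at most 50 mm and 8.59 degrees, less where a joint would pass 70% of its speed; a pose out of reach is approached as far as the arm can. A call with a number of a shift or a turn outside -1 to 1 is refused whole. A call with a gripper value outside its range is refused whole. The fingers move at their own pace and stop on an object; "squeeze" is the grip in N (left out, the last holds). Time passes only in rows, so rows that repeat a pose let the fingers close. It gives the time, the measured TCP pose, the force and the opening at its end, in the units of the state.
- sense(): the state, without advancing time (a new reading comes with each control period).
- grab_frame(name): name is "scene" or "top"; returns a dict with "frame" (400x640x3 uint8, red, green, blue), "depth" (400x640 float32, m along the optical axis (not along the pixel's ray), 0 where there is no reading), "fx", "fy", "cx", "cy" (pixels), "cam_to_world" (4x4, takes a point from camera to world coordinates). Camera axes: x right, y up, looking along -z (the intrinsics and any distortion apply to the point x, -y, -z); pixel columns grow to the right and rows downward; lengths in m; the calibration is good to about 2 mm. A picture is of the moment at which its call begins.
- job.job_done(): hands the job in, once; it reports no verdict.
The state is a dict: "t": time; "qpos": joint angles; "qd": joint speeds; "joint_efforts": joint torques, N m; "position": TCP position; "ee_rot": TCP orientation; "force": force on the tool from outside, world axes, zero at the start; "torque": the same for the moment, N m; "grip_width": finger opening in m.
Only numpy, scipy, OpenCV 4.12 (cv2) and the standard library are available. Lean on these libraries where they do the work, as an engineer would, in place of code of your own. Each camera call takes 0.05 s, during which the arm holds its last target. There are 200 camera calls.

## Working session

There is one attempt and no reset: what is moved stays moved. The work goes in short steps, Python scripts to look and compute and a tool call to move; the robot and the scene stay as the last step left them, time stands still between calls to the robot, and variables do not carry over. Pictures are saved under pics/ and viewed, about 8 in all and at most 12, crops included, and the job is handed in when it is done.

Besides the shell and the picture viewer there is one more tool, called after "Emit:" as name(argument=value, ...) on one line, values as JSON. servo_tool: Moves the arm, as the interface text tells. Shifts and turns lie within -1 to 1; 1 stands for 0.15 m of shift or pi/2 rad of turn. Its arguments: {"type":"object","properties":{"jaw":{"type":"array"},"travel":{"type":"array"},"turn":{"type":"array"},"squeeze":{"type":"number"}},"required":["jaw","travel","turn"]}

```bash
mkdir -p pics; ls; cat > h.py <<'E'
import numpy as np, cv2
from cell import sense, grab_frame, job
def snap(name, out):
    f=grab_frame(name); np.savez(''+out+'.npz',**f)
    cv2.imwrite(f'pics/{out}.png',cv2.cvtColor(f['frame'],cv2.COLOR_RGB2BGR)); return f
def world(f,u,v,z=None):
    """pixel -> world, by depth or by plane height z"""
    T=f['cam_to_world']; d=np.array([(u-f['cx'])/f['fx'],-(v-f['cy'])/f['fy'],-1.])
    r=T[:3,:3]@d; o=T[:3,3]
    s=(z-o[2])/r[2] if z is not None else f['depth'][int(v),int(u)]
    return o+s*r
E
python3 - <<'E'
from h import *
for n in('top','scene'):
    f=snap(n,n+'1'); print(n,[k for k in f],f['cam_to_world'].round(3),f['fx'])
print(sense())
E
```

```text
pics
top ['frame', 'depth', 'fx', 'fy', 'cx', 'cy', 'cam_to_world'] [[ 0.025  0.985 -0.171  0.308]
 [-1.     0.027  0.008  0.006]
 [ 0.012  0.171  0.985  1.208]
 [ 0.     0.     0.     1.   ]] 365.60390000718866
scene ['frame', 'depth', 'fx', 'fy', 'cx', 'cy', 'cam_to_world'] [[ 0.2   -0.794  0.574  1.159]
 [ 0.98   0.164 -0.115 -0.127]
 [-0.003  0.585  0.811  0.99 ]
 [ 0.     0.     0.     1.   ]] 383.8042891578572
{'t': 0.1, 'qpos': array([ 1.22942308e+00,  1.24442294e-01,  1.65152859e+00, -1.90964739e-05,
        1.36746168e+00, -8.26271107e-02]), 'qd': array([-0.00051709, -0.00044704, -0.00299293, -0.00087273, -0.00013757,
       -0.00048567]), 'joint_efforts': array([ 7.53675031e-04, -4.24932468e+01, -3.66652429e+01, -1.16644810e-04,
        3.93247290e-03, -4.73556639e-06]), 'position': array([0.16616788, 0.62779359, 0.20277964]), 'ee_rot': array([-1.84433177e-04,  1.29010503e-01,  9.91642801e-01, -9.01329231e-04]), 'force': array([ 0.03394369,  0.14658077, -0.02659421]), 'torque': array([0.01110952, 0.07364721, 0.0159207 ]), 'grip_width': 0.08557752756253036}
```

View pics/top1.png

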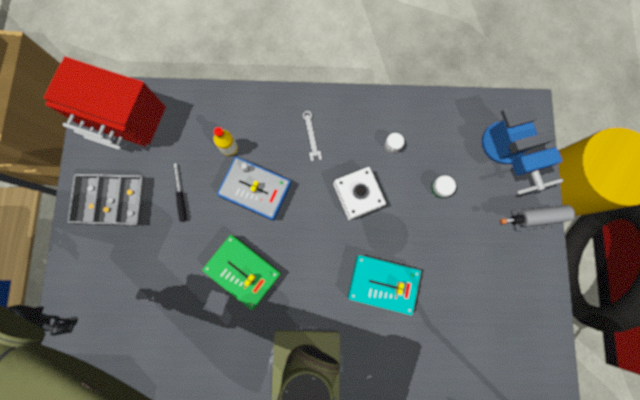

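View pics/scene1.png

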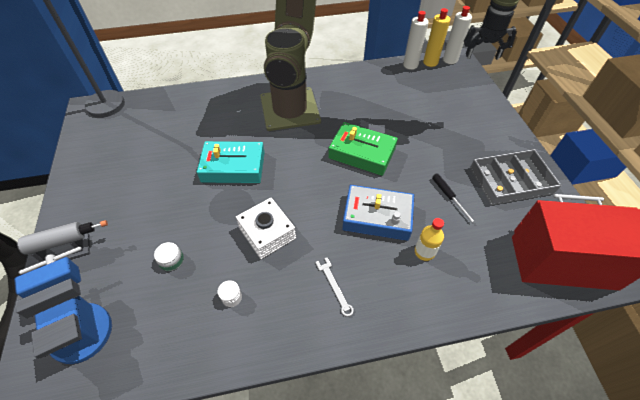

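The top view shows the blue controller at about (255,188) with its red bar on the right at (273,197). The scene view shows it at about (378,210). Next come enlarged crops of both.

```bash
python3 - <<'E'
from h import *
a=cv2.imread('pics/top1.png')[150:226,210:300]; b=cv2.imread('pics/scene1.png')[175:251,335:425]
im=np.vstack([cv2.resize(x,None,fx=7,fy=7,interpolation=cv2.INTER_CUBIC) for x in(a,b)])
cv2.imwrite('pics/c1.png',im[:532]);cv2.imwrite('pics/c2.png',im[532:])
E
```

```text
(no output)
```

View pics/c1.png

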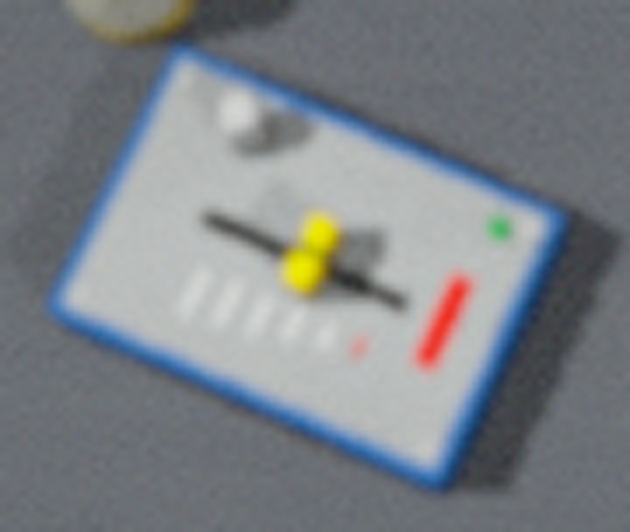

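View pics/c2.png

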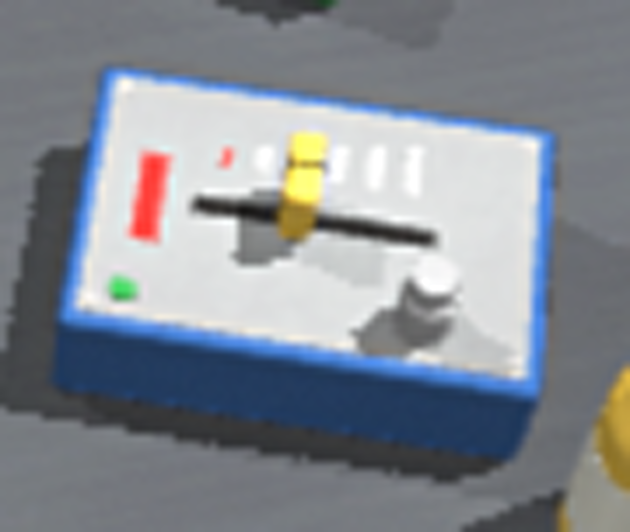

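In the top crop, the top-face corners are near (180,45), (565,215), (440,487) and (52,308), with the knob's stripe near (311,252). In the scene crop, the corners are (112,72), (553,135), (535,393) and (65,322), the knob top is near (306,158), and the lever looks to be near the second click.

```bash
cat >> h.py <<'E'
def W(f,c,ox,oy,z,k=7): return world(f,ox+(c[0]+.5)/k-.5,oy+(c[1]+.5)/k-.5,z)
E
python3 - <<'E'
from h import *
P={'top1':(210,150,[(180,45),(565,215),(440,487),(52,308)],(311,252),(238,112)),
   'scene1':(335,175,[(533,394),(65,322),(112,72),(553,135)],(306,152),(435,275))}
for n,(ox,oy,cs,kn,so) in P.items():
    f=dict(np.load(n+'.npz'))
    w=np.array([W(f,c,ox,oy,.055) for c in cs])
    C=w.mean(0)
    Y=(w[0]+w[3]-w[1]-w[2])/2; X=(w[0]+w[1]-w[2]-w[3])/2
    yaw=np.arctan2(-Y[0],Y[1]); 
    print(n,w.round(3)[:,:2].tolist(),'C',C.round(4),'len',np.linalg.norm(Y).round(4),np.linalg.norm(X).round(4),'yaw',yaw, np.arctan2(X[1],X[0]))
    for nm,p,z in(('knob',kn,.095),('socket',so,.093)):
        k=W(f,p,ox,oy,z); d=k-C; c,s=np.cos(yaw),np.sin(yaw)
        print(nm,k.round(4),'ctrl',(d[0]*c+d[1]*s).round(4),(-d[0]*s+d[1]*c).round(4))
    # tops by depth
    v,u=[int(round(q)) for q in (oy+kn[1]/7,ox+kn[0]/7)]
    print('depth knob',world(f,u,v).round(4))
s=sense();from scipy.spatial.transform import Rotation as R
print(R.from_quat(s['ee_rot'][[1,2,3,0]]).as_matrix().round(3))
E
```

```text
top1 [[0.651, 0.247], [0.575, 0.065], [0.447, 0.117], [0.525, 0.298]] C [0.5494 0.1819 0.055 ] len 0.197 0.1371 yaw -0.4006311767956826 -0.38491565802952743
knob [0.5456 0.1751 0.095 ] ctrl -0.0008 -0.0077
socket [0.6093 0.2114 0.093 ] ctrl 0.0436 0.0505
depth knob [0.5438 0.1747 0.097 ]
scene1 [[0.649, 0.249], [0.576, 0.071], [0.452, 0.123], [0.525, 0.303]] C [0.5503 0.1864 0.055 ] len 0.193 0.135 yaw -0.3860841438078138 -0.403588029432947
knob [0.5395 0.1808 0.095 ] ctrl -0.0079 -0.0093
socket [0.608  0.2142 0.093 ] ctrl 0.043 0.0475
depth knob [0.5417 0.1824 0.094 ]
[[-0.967  0.256 -0.001]
 [ 0.256  0.967 -0.002]
 [ 0.    -0.002 -1.   ]]
```

Both views agree: the controller centre is at about (0.550, 0.184), yaw −0.394. The knob is at controller y ≈ −8 mm, which is the second click. I'll push with the shut fingers, their tool x axis along the slot. This call shuts the jaws, moves across and starts turning.

Emit:
servo_tool(jaw=[0,0,0,0,0], travel=[[-0.3,-0.19,0],[-0.6,-0.38,0],[-0.85,-0.53,0],[-1,-0.62,0],[-1,-0.62,0]], turn=[[0,0,0.09],[0,0,0.18],[0,0,0.27],[0,0,0.36],[0,0,0.4]])

```text
t: 0.6
position: [0.2895, 0.4969, 0.2024]
ee_rot: [0.0, 0.433, 0.901, -0.002]
force: [-0.8, 1.5, 1.0]
grip_width: 0.0119
```

```bash
cat >> h.py <<'E'
from scipy.spatial.transform import Rotation as R
C=np.array([.550,.184]); YAW=-.394
def plan(cx,cy,z,dy=0):
    """total travel/turn in tool units to controller-frame (cx,cy), height z, tool x along controller +y, tool down"""
    s=sense(); Rt=R.from_quat(s['ee_rot'][[1,2,3,0]]); c,n=np.cos(YAW),np.sin(YAW)
    tgt=np.array([C[0]+c*cx-n*cy, C[1]+n*cx+c*cy, z])
    X=np.array([-n,c,0]);Z=np.array([0,0,-1.]);Rg=R.from_matrix(np.c_[X,np.cross(Z,X),Z])
    d=s['position'][:2]-C
    print('t',round(s['t'],2),'ctrl now',(d[0]*c+d[1]*n).round(4),(-d[0]*n+d[1]*c).round(4),'z',s['position'][2].round(4),'grip',round(s['grip_width'],4))
    print('travel',(Rt.inv().apply(tgt-s['position'])/.15).round(3),'turn',((Rt.inv()*Rg).as_rotvec()/(np.pi/2)).round(3))
    F=s['force'];print('F ctrl',(F[0]*c+F[1]*n).round(2),(-F[0]*n+F[1]*c).round(2),F[2].round(2))
E
python3 -c "
from h import *
plan(0,.03,.2)"
```

```text
t 0.6 ctrl now -0.3606 0.1889 z 0.2024 grip 0.0119
travel [-2.617  0.226  0.021] turn [-0.001  0.002  0.681]
F ctrl -1.28 1.13 1.01
```

Emit:
servo_tool(jaw=[0,0,0,0,0], travel=[[-0.3,0.02,0],[-0.6,0.05,0],[-0.85,0.07,0],[-1,0.09,0],[-1,0.09,0]], turn=[[0,0,0.09],[0,0,0.18],[0,0,0.27],[0,0,0.36],[0,0,0.4]])

```text
t: 1.1
position: [0.3955, 0.386, 0.2021]
ee_rot: [0.001, 0.693, 0.721, -0.002]
force: [-0.8, 0.7, -1.1]
grip_width: 0.0001
```

```bash
python3 -c "
from h import *
plan(0,.03,.2)"
```

```text
t 1.1 ctrl now -0.2202 0.1272 z 0.2021 grip 0.0001
travel [-1.205  1.06   0.018] turn [0.    0.003 0.276]
F ctrl -1.02 0.37 -1.12
```

Emit:
servo_tool(jaw=[0,0,0,0,0,0], travel=[[-0.24,0.21,0],[-0.48,0.42,0],[-0.72,0.63,0],[-0.9,0.85,0],[-1,1,0],[-1,1,0]], turn=[[0,0.001,0.09],[0,0.002,0.18],[0,0.003,0.276],[0,0.003,0.276],[0,0.003,0.276],[0,0.003,0.276]])

```text
t: 1.7
position: [0.5533, 0.2397, 0.2019]
ee_rot: [0.0, 0.833, 0.553, -0.0]
force: [0.1, 1.0, 0.5]
grip_width: 0.0002
```

```bash
python3 -c "
from h import *
plan(0,.03,.12)"
```

```text
t 1.7 ctrl now -0.0183 0.0527 z 0.2019 grip 0.0002
travel [-0.15   0.123  0.546] turn [-0.     0.    -0.003]
F ctrl -0.25 0.94 0.5
```

Emit:
servo_tool(jaw=[0,0,0,0,0], travel=[[-0.15,0.123,0.1],[-0.15,0.123,0.3],[-0.15,0.123,0.45],[-0.15,0.123,0.546],[-0.15,0.123,0.546]], turn=[[0,0,-0.003],[0,0,-0.003],[0,0,-0.003],[0,0,-0.003],[0,0,-0.003]])

```text
t: 2.2
position: [0.5591, 0.2118, 0.1169]
ee_rot: [-0.001, 0.831, 0.556, -0.003]
force: [-1.9, 0.3, -0.6]
grip_width: 0.0003
```

```bash
python3 -c "
from h import *
plan(0,.03,.072)
snap('scene','scene2')
im=cv2.imread('pics/scene2.png')[155:251,325:435]
cv2.imwrite('pics/c3.png',cv2.resize(im,None,fx=6,fy=6,interpolation=cv2.INTER_CUBIC))"
```

```text
t 2.2 ctrl now -0.0023 0.0291 z 0.1169 grip 0.0003
travel [0.007 0.017 0.299] turn [-0.003  0.002  0.001]
F ctrl -1.84 -0.4 -0.64
```

View pics/c3.png

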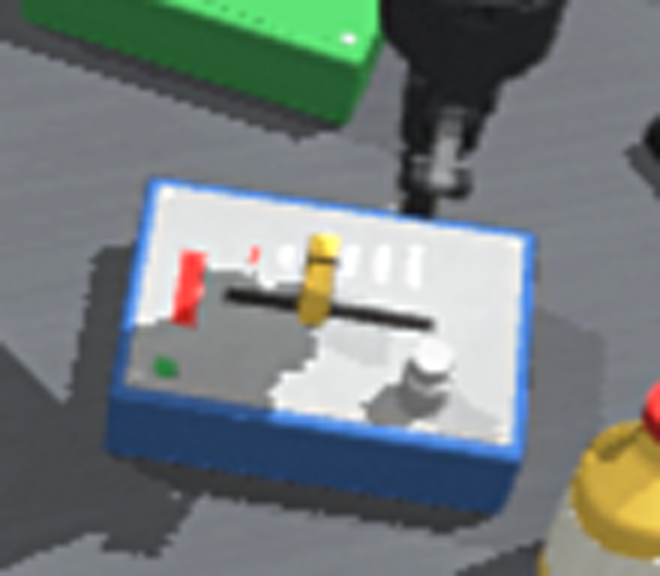

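The fingertip shows at crop (415,212) and the knob at (322,250), still on the second click. I'll check that tip pixel against its projection.

```bash
python3 -c "
from h import *
f=dict(np.load('scene2.npz'));T=np.linalg.inv(f['cam_to_world'])
def pr(p):
    q=T[:3,:3]@p+T[:3,3];u=f['cx']+f['fx']*q[0]/-q[2];v=f['cy']-f['fy']*q[1]/-q[2];return ((u-325+.5)*6-.5).round(0),((v-155+.5)*6-.5).round(0)
p=sense()['position'];print(p,pr(p),pr(p+[0,0,.02]))
c,n=np.cos(YAW),np.sin(YAW)
for x,y,z in [(0,-.007,.095),(0,-.04,.055),(.07,.1,.055),(-.07,-.1,.055),(-.07,.1,.055),(.07,-.1,.055),(0,.04,.055)]: print(x,y,pr(np.array([C[0]+c*x-n*y,C[1]+n*x+c*y,z])))
"
```

```text
[0.56039254 0.21210862 0.11895746] (np.float64(405.0), np.float64(244.0)) (np.float64(412.0), np.float64(218.0))
0 -0.007 (np.float64(321.0), np.float64(264.0))
0 -0.04 (np.float64(244.0), np.float64(302.0))
0.07 0.1 (np.float64(521.0), np.float64(465.0))
-0.07 -0.1 (np.float64(145.0), np.float64(176.0))
-0.07 0.1 (np.float64(534.0), np.float64(234.0))
0.07 -0.1 (np.float64(104.0), np.float64(398.0))
0 0.04 (np.float64(405.0), np.float64(327.0))
```

```bash
python3 -c "
from h import *
f=dict(np.load('scene2.npz'))
g=grab_frame('top')
c,n=np.cos(YAW),np.sin(YAW)
for h,(v0,v1,u0,u1) in ((f,(155,251,325,435)),(g,(150,226,210,300))):
    P=np.array([world(h,u,v) for v in range(v0,v1) for u in range(u0,u1) if h['depth'][v,u]>0])
    d=P[:,:2]-C; x=d[:,0]*c+d[:,1]*n; y=-d[:,0]*n+d[:,1]*c
    for a,b in((.1,.11),(.11,.12),(.12,.13),(.13,.145),(.145,.16),(.16,.18)):
        m=(P[:,2]>a)&(P[:,2]<b)&(abs(x)<.08)&(abs(y-.03)<.09)
        if m.sum():print(a,m.sum(),'x',x[m].min().round(3),x[m].max().round(3),'y',y[m].min().round(3),y[m].max().round(3))
    m=(P[:,2]>.088)&(P[:,2]<.1)&(abs(x)<.03)&(abs(y+.01)<.03);print('knob',m.sum(),x[m].mean().round(4),x[m].min(),x[m].max(),y[m].mean().round(4),y[m].min(),y[m].max())
plan(0,.03,.072)
"
```

```text
0.13 1 x 0.0 0.0 y 0.04 0.04
0.145 16 x 0.002 0.011 y 0.021 0.041
0.16 16 x -0.005 0.013 y 0.02 0.037
knob 52 0.0008 -0.018708680984058264 0.019645785070172794 -0.0062 -0.013377052669672145 0.0007788038457184118
knob 39 0.0013 -0.017263012826014015 0.015742787853532794 -0.0098 -0.015424914761892713 -0.001890485061487915
t 2.3 ctrl now -0.0003 0.0306 z 0.1204 grip -0.0004
travel [-0.004  0.002  0.323] turn [-0.     0.     0.001]
F ctrl 0.65 0.15 -0.7
```

Emit:
servo_tool(jaw=[0,0,0,0,0], travel=[[0,0,0.1],[0,0,0.2],[0,0,0.28],[0,0,0.32],[0,0,0.32]], turn=[[0,0,0],[0,0,0],[0,0,0],[0,0,0],[0,0,0]])

```text
t: 2.8
position: [0.5603, 0.212, 0.0705]
ee_rot: [-0.0, 0.831, 0.556, -0.002]
force: [-0.0, 1.0, 0.2]
grip_width: 0.0002
```

```bash
python3 -c "
from h import *
plan(0,.02,.072)
snap('scene','scene3')
im=cv2.imread('pics/scene3.png')[170:240,345:415]
cv2.imwrite('pics/c4.png',cv2.resize(im,None,fx=8,fy=8,interpolation=cv2.INTER_CUBIC))"
```

```text
t 2.8 ctrl now -0.0012 0.0298 z 0.0705 grip 0.0002
travel [-0.065  0.008 -0.01 ] turn [-0.002  0.001  0.001]
F ctrl -0.41 0.9 0.21
```

View pics/c4.png

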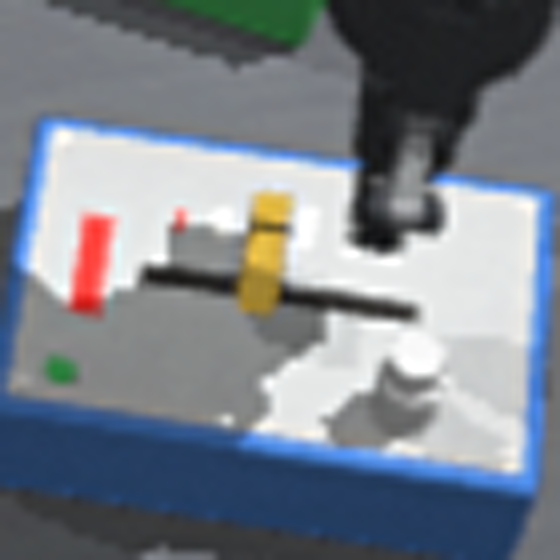

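The dark finger ends at crop (380,245), right of the knob at (265,215). A pale pad tip could be hiding against the pale top, so I'll check the depth there.

```bash
python3 -c "
from h import *
f=dict(np.load('scene3.npz'))
for v in range(196,212): print(v,[int(1000*world(f,u,v)[2]) if f['depth'][v,u]>0 else -1 for u in range(384,404)])
T=np.linalg.inv(f['cam_to_world'])
for dz in(0,.01,.019): 
    q=T[:3,:3]@(sense()['position']+[0,0,dz])+T[:3,3];print(f['cx']+f['fx']*q[0]/-q[2],f['cy']-f['fy']*q[1]/-q[2])
"
```

```text
196 [58, 55, 56, 57, 56, 120, 187, 188, 189, 189, 188, 189, 192, 192, 192, 193, 193, 56, 52, 58]
197 [53, 55, 55, 58, 57, 146, 173, 187, 189, 189, 192, 187, 189, 188, 188, 189, 190, 57, 55, 57]
198 [59, 56, 57, 56, 106, 112, 118, 120, 119, 178, 185, 183, 187, 187, 188, 187, 55, 60, 59, 55]
199 [54, 58, 58, 57, 105, 106, 112, 118, 119, 120, 117, 112, 54, 59, 57, 185, 56, 54, 54, 57]
200 [54, 56, 58, 54, 98, 101, 110, 110, 111, 110, 114, 105, 54, 58, 58, 57, 56, 57, 56, 56]
201 [59, 55, 59, 58, 58, 55, 55, 57, 105, 108, 107, 100, 57, 58, 54, 55, 57, 55, 55, 58]
202 [57, 55, 56, 58, 54, 56, 59, 54, 56, 57, 58, 53, 52, 54, 58, 54, 57, 57, 56, 55]
203 [56, 55, 56, 58, 55, 57, 55, 57, 57, 54, 55, 55, 53, 56, 57, 55, 56, 62, 53, 54]
204 [58, 54, 56, 58, 55, 56, 56, 57, 56, 49, 53, 55, 52, 55, 56, 57, 54, 57, 57, 55]
205 [53, 55, 59, 53, 54, 57, 55, 56, 56, 54, 58, 56, 58, 51, 55, 56, 55, 56, 57, 54]
206 [56, 54, 54, 55, 59, 59, 57, 58, 57, 55, 60, 55, 55, 54, 57, 55, 60, 52, 57, 56]
207 [59, 55, 56, 59, 58, 58, 55, 57, 58, 59, 56, 54, 56, 55, 54, 57, 54, 56, 58, 56]
208 [57, 57, 56, 60, 54, 57, 58, 58, 56, 59, 56, 59, 56, 57, 55, 58, 55, 56, 56, 57]
209 [57, 55, 56, 57, 57, 56, 56, 57, 58, 61, 57, 57, 57, 56, 60, 55, 53, 58, 54, 57]
210 [54, 57, 56, 56, 55, 51, 54, 56, 59, 58, 53, 58, 55, 56, 52, 58, 54, 58, 56, 55]
211 [56, 57, 55, 57, 58, 55, 54, 57, 57, 54, 56, 56, 57, 96, 58, 56, 56, 55, 59, 58]
389.6893168660913 205.07976137002393
390.21165489519245 203.09002074980955
390.6882749052191 201.2744336366351
```

The reported TCP is 0.0705, but the visible finger ends near z = 0.095. The true tip may therefore be up to 20 mm higher than reported. Going down to TCP 0.062 is safe under either reading: 7 mm above the top, and at least 10 mm of overlap with the knob. Then I'll approach slowly and watch the force.

Emit:
servo_tool(jaw=[0,0,0,0,0,0,0,0], travel=[[0,0.008,0.03],[0,0.008,0.057],[-0.03,0.008,0.057],[-0.06,0.008,0.057],[-0.08,0.008,0.057],[-0.1,0.008,0.057],[-0.12,0.008,0.057],[-0.12,0.008,0.057]], turn=[[0,0,0],[0,0,0],[0,0,0],[0,0,0],[0,0,0],[0,0,0],[0,0,0],[0,0,0]])

```text
t: 3.65
position: [0.5551, 0.1947, 0.0632]
ee_rot: [-0.0, 0.832, 0.555, -0.001]
force: [-0.3, 0.8, 0.1]
grip_width: 0.0
```

```bash
python3 -c "
from h import *
plan(0,-.005,.062)"
```

```text
t 3.65 ctrl now 0.0006 0.0119 z 0.0632 grip 0.0
travel [-0.112 -0.004  0.008] turn [-0.001  0.001  0.001]
F ctrl -0.56 0.61 0.07
```

Emit:
servo_tool(jaw=[0,0,0,0,0], travel=[[-0.01,0,0],[-0.02,0,0],[-0.03,0,0],[-0.04,0,0],[-0.04,0,0]], turn=[[0,0,0],[0,0,0],[0,0,0],[0,0,0],[0,0,0]])

```text
t: 4.15
position: [0.5528, 0.189, 0.0633]
ee_rot: [0.0, 0.832, 0.556, -0.001]
force: [-0.3, 1.7, -0.0]
grip_width: 0.0001
```

```bash
python3 -c "
from h import *
plan(0,-.005,.062)"
```

```text
t 4.15 ctrl now 0.0007 0.0057 z 0.0633 grip 0.0001
travel [-0.072 -0.005  0.009] turn [-0.001  0.001  0.001]
F ctrl -0.89 1.49 -0.05
```

Emit:
servo_tool(jaw=[0,0,0,0], travel=[[-0.01,0,0],[-0.02,0,0],[-0.03,0,0],[-0.03,0,0]], turn=[[0,0,0],[0,0,0],[0,0,0],[0,0,0]])

```text
t: 4.55
position: [0.5507, 0.1843, 0.063]
ee_rot: [0.0, 0.832, 0.555, -0.001]
force: [-0.1, 0.3, -0.2]
grip_width: 0.0004
```

```bash
python3 -c "
from h import *
plan(0,-.005,.062)
f=grab_frame('scene');c,n=np.cos(YAW),np.sin(YAW)
P=np.array([world(f,u,v) for v in range(185,225) for u in range(350,415) if f['depth'][v,u]>0]);d=P[:,:2]-C; x=d[:,0]*c+d[:,1]*n; y=-d[:,0]*n+d[:,1]*c
rgb=np.array([f['frame'][v,u] for v in range(185,225) for u in range(350,415) if f['depth'][v,u]>0]).astype(int)
m=(rgb[:,0]-rgb[:,2]>60)&(rgb[:,1]-rgb[:,2]>40)&(P[:,2]>.088)&(P[:,2]<.102);print(m.sum(),np.percentile(y[m],[5,50,95]),np.percentile(x[m],[5,50,95]))
"
```

```text
t 4.55 ctrl now 0.0005 0.0005 z 0.063 grip 0.0004
travel [-0.037 -0.004  0.007] turn [-0.001  0.002  0.001]
F ctrl -0.22 0.2 -0.23
48 [-0.02860553 -0.02286555 -0.01735751] [-0.01421625  0.00252101  0.01630976]
```

The knob snapped from the second click to the first (y ≈ −24 mm). I'll continue to zero.

Emit:
servo_tool(jaw=[0,0,0,0,0,0,0,0,0], travel=[[-0.02,0,0],[-0.04,0,0],[-0.055,0,0],[-0.067,0,0],[-0.079,0,0],[-0.091,0,0],[-0.103,0,0],[-0.115,0,0],[-0.115,0,0]], turn=[[0,0,0],[0,0,0],[0,0,0],[0,0,0],[0,0,0],[0,0,0],[0,0,0],[0,0,0],[0,0,0]])

```text
t: 5.5
position: [0.5441, 0.168, 0.0632]
ee_rot: [0.0, 0.832, 0.555, -0.002]
force: [0.3, -0.3, 0.3]
grip_width: 0.0001
```

```bash
cat >> h.py <<'E'
def knob(cam='scene'):
    f=grab_frame(cam);c,n=np.cos(YAW),np.sin(YAW)
    uv=[(u,v) for v in range(150,235) for u in range(210,425) if f['depth'][v,u]>0]
    P=np.array([world(f,u,v) for u,v in uv]);d=P[:,:2]-C; x=d[:,0]*c+d[:,1]*n; y=-d[:,0]*n+d[:,1]*c
    rgb=np.array([f['frame'][v,u] for u,v in uv]).astype(int)
    m=(rgb[:,0]-rgb[:,2]>60)&(rgb[:,1]-rgb[:,2]>40)&(P[:,2]>.086)&(P[:,2]<.104)&(abs(x)<.025)&(abs(y)<.07)
    print(cam,m.sum(),'y',np.percentile(y[m],[5,50,95]).round(4),'x',np.percentile(x[m],[5,50,95]).round(4))
E
python3 -c "
from h import *
plan(0,-.022,.062);knob();knob('top')"
```

```text
t 5.5 ctrl now 0.0007 -0.0171 z 0.0632 grip 0.0001
travel [-0.033 -0.004  0.008] turn [-0.001  0.002  0.   ]
F ctrl 0.43 -0.17 0.27
scene 45 y [-0.0439 -0.0389 -0.034 ] x [-0.0177  0.0029  0.0161]Traceback (most recent call last):
  File "<string>", line 3, in <module>
    plan(0,-.022,.062);knob();knob('top')
                              ~~~~^^^^^^^
  File "h.py", line 30, in knob
    print(cam,m.sum(),'y',np.percentile(y[m],[5,50,95]).round(4),'x',np.percentile(x[m],[5,50,95]).round(4))
                          ~~~~~~~~~~~~~^^^^^^^^^^^^^^^^
    return _quantile_unchecked(
        a, q, axis, out, overwrite_input, method, keepdims, weights)
    return _ureduce(a,
                    func=_quantile_ureduce_func,
    ...<5 lines>...
                    overwrite_input=overwrite_input,
                    method=method)
    r = func(a, **kwargs)
    result = _quantile(arr,
                       quantiles=q,
    ...<2 lines>...
                       out=out,
                       weights=wgt)
    slices_having_nans = np.isnan(arr[-1, ...])
                                  ~~~^^^^^^^^^
IndexError: index -1 is out of bounds for axis 0 with size 0
```

The knob is at zero (y ≈ −39 mm). I'll push lightly to confirm it's on the stop.

Emit:
servo_tool(jaw=[0,0,0,0], travel=[[-0.01,0,0],[-0.02,0,0],[-0.03,0,0],[-0.03,0,0]], turn=[[0,0,0],[0,0,0],[0,0,0],[0,0,0]])

```text
t: 6.0
position: [0.5424, 0.1639, 0.0632]
ee_rot: [0.0, 0.832, 0.555, -0.001]
force: [-0.3, -0.0, 0.2]
grip_width: -0.0001
```

```bash
python3 -c "
from h import *
plan(0,-.022,.062);knob()"
```

```text
t 6.0 ctrl now 0.0007 -0.0215 z 0.0632 grip -0.0001
travel [-0.003 -0.004  0.008] turn [-0.001  0.002  0.   ]
F ctrl -0.29 -0.15 0.19
scene 49 y [-0.0439 -0.0381 -0.0334] x [-0.0179  0.0014  0.016 ]
```

Emit:
servo_tool(jaw=[0,0,0], travel=[[-0.006,0,0],[-0.012,0,0],[-0.012,0,0]], turn=[[0,0,0],[0,0,0],[0,0,0]])

```text
t: 6.35
position: [0.5422, 0.1634, 0.0633]
ee_rot: [-0.0, 0.832, 0.555, -0.0]
force: [2.8, 4.2, -1.8]
grip_width: -0.0
```

```bash
python3 -c "
from h import *
plan(0,-.024,.062);knob()"
```

```text
t 6.35 ctrl now 0.0007 -0.022 z 0.0633 grip -0.0
travel [-0.013 -0.005  0.009] turn [-0. -0.  0.]
F ctrl 0.97 4.93 -1.82
scene 48 y [-0.0439 -0.0384 -0.0335] x [-0.0157  0.0023  0.0165]
```

Contact reads 5 N at finger y = −22.0 mm, exactly where the zero stop should be. Now I'll back off, lift, hop over to the red end and descend there.

Emit:
servo_tool(jaw=[0,0,0,0,0,0,0,0,0,0], travel=[[0.04,0,0],[0.08,0,0],[0.08,0,-0.25],[0.08,0,-0.5],[0.08,0,-0.5],[-0.15,0,-0.5],[-0.37,0,-0.5],[-0.37,0,-0.5],[-0.37,0,-0.4],[-0.37,0,-0.3]], turn=[[0,0,0],[0,0,0],[0,0,0],[0,0,0],[0,0,0],[0,0,0],[0,0,0],[0,0,0],[0,0,0],[0,0,0]])

```text
t: 7.4
position: [0.5213, 0.1126, 0.1074]
ee_rot: [-0.0, 0.832, 0.555, 0.0]
force: [-0.7, 0.0, 0.6]
grip_width: 0.0001
```

```bash
python3 -c "
from h import *
plan(0,-.077,.063);knob()"
```

```text
t 7.4 ctrl now 0.0009 -0.0769 z 0.1074 grip 0.0001
travel [-0.001 -0.006  0.296] turn [-0. -0.  0.]
F ctrl -0.61 -0.25 0.63
scene 53 y [-0.0439 -0.0377 -0.0318] x [-0.0173  0.0011  0.0169]
```

Emit:
servo_tool(jaw=[0,0,0,0,0,0,0,0], travel=[[0,-0.006,0.12],[0,-0.006,0.22],[0,-0.006,0.296],[0,-0.006,0.296],[0.04,-0.006,0.296],[0.08,-0.006,0.296],[0.11,-0.006,0.296],[0.11,-0.006,0.296]], turn=[[0,0,0],[0,0,0],[0,0,0],[0,0,0],[0,0,0],[0,0,0],[0,0,0],[0,0,0]])

```text
t: 8.25
position: [0.525, 0.1288, 0.0601]
ee_rot: [-0.001, 0.831, 0.556, -0.002]
force: [1.3, -0.6, -0.3]
grip_width: 0.0002
```

```bash
python3 -c "
from h import *
plan(0,-.048,.063);knob()"
```

```text
t 8.25 ctrl now -0.0019 -0.0606 z 0.0601 grip 0.0002
travel [ 0.084  0.013 -0.02 ] turn [-0.003  0.001  0.001]
F ctrl 1.44 -0.09 -0.28
scene 55 y [-0.0438 -0.0378 -0.0319] x [-0.0169  0.0019  0.0159]
```

Emit:
servo_tool(jaw=[0,0,0,0,0,0,0,0,0,0], travel=[[0.01,0,0],[0.02,0,0],[0.03,0,0],[0.04,0,0],[0.05,0,0],[0.06,0,0],[0.07,0,0],[0.08,0,0],[0.084,0,0],[0.084,0,0]], turn=[[0,0,0],[0,0,0],[0,0,0],[0,0,0],[0,0,0],[0,0,0],[0,0,0],[0,0,0],[0,0,0],[0,0,0]])

```text
t: 9.3
position: [0.5294, 0.1405, 0.0596]
ee_rot: [-0.002, 0.831, 0.556, -0.002]
force: [0.3, -0.2, -0.2]
grip_width: 0.0001
```

```bash
python3 -c "
from h import *
plan(0,-.032,.063);knob()"
```

```text
t 9.3 ctrl now -0.0023 -0.0481 z 0.0596 grip 0.0001
travel [ 0.107  0.016 -0.023] turn [-0.003  0.001  0.001]
F ctrl 0.33 -0.11 -0.19
scene 54 y [-0.0284 -0.0227 -0.0168] x [-0.0168  0.002   0.017 ]
```

It's in the first click (y ≈ −23 mm). On to the second.

Emit:
servo_tool(jaw=[0,0,0,0,0,0,0,0,0,0,0], travel=[[0.015,0.01,-0.01],[0.03,0.016,-0.023],[0.04,0.016,-0.023],[0.05,0.016,-0.023],[0.06,0.016,-0.023],[0.07,0.016,-0.023],[0.08,0.016,-0.023],[0.09,0.016,-0.023],[0.1,0.016,-0.023],[0.106,0.016,-0.023],[0.106,0.016,-0.023]], turn=[[0,0,0],[0,0,0],[0,0,0],[0,0,0],[0,0,0],[0,0,0],[0,0,0],[0,0,0],[0,0,0],[0,0,0],[0,0,0]])

```text
t: 10.45
position: [0.5375, 0.1546, 0.0628]
ee_rot: [-0.002, 0.831, 0.556, -0.002]
force: [-0.1, 0.7, -0.5]
grip_width: -0.0001
```

```bash
python3 -c "
from h import *
plan(0,-.017,.063);knob()"
```

```text
t 10.45 ctrl now -0.0002 -0.0319 z 0.0628 grip -0.0001
travel [ 0.099  0.002 -0.001] turn [-0.003  0.001  0.001]
F ctrl -0.38 0.65 -0.51
scene 51 y [-0.0124 -0.0066 -0.0003] x [-0.0164  0.0029  0.0155]
```

It's in the second click. Now the third, stopping just past halfway.

Emit:
servo_tool(jaw=[0,0,0,0,0,0,0,0,0,0,0], travel=[[0.015,0,0],[0.03,0,0],[0.04,0,0],[0.05,0,0],[0.06,0,0],[0.07,0,0],[0.078,0,0],[0.086,0,0],[0.093,0,0],[0.1,0,0],[0.1,0,0]], turn=[[0,0,0],[0,0,0],[0,0,0],[0,0,0],[0,0,0],[0,0,0],[0,0,0],[0,0,0],[0,0,0],[0,0,0],[0,0,0]])

```text
t: 11.6
position: [0.5435, 0.1688, 0.0629]
ee_rot: [-0.002, 0.831, 0.556, -0.002]
force: [-0.0, -0.8, -0.6]
grip_width: -0.0003
```

```bash
python3 -c "
from h import *
plan(0,-.016,.063);knob()"
```

```text
t 11.6 ctrl now -0.0002 -0.0165 z 0.0629 grip -0.0003
travel [ 0.003  0.001 -0.001] turn [-0.003  0.     0.001]
F ctrl 0.26 -0.73 -0.57
scene 55 y [0.0031 0.0095 0.015 ] x [-0.0146  0.0022  0.0165]
```

The knob is in the third click (y ≈ 8 mm after allowing for the view's bias). Now I'll back off and lift clear.

Emit:
servo_tool(jaw=[0,0,0,0,0,0,0,0,0,0], travel=[[-0.06,0,0],[-0.12,0,0],[-0.12,0,-0.2],[-0.12,0,-0.5],[-0.12,0,-0.8],[-0.12,0,-1],[-0.4,-0.3,-1],[-0.7,-0.7,-1],[-0.8,-1,-1],[-0.8,-1,-1]], turn=[[0,0,0],[0,0,0],[0,0,0],[0,0,0],[0,0,0],[0,0,0],[0,0,0],[0,0,0],[0,0,0],[0,0,0]])

```text
t: 12.65
position: [0.3571, 0.114, 0.213]
ee_rot: [-0.002, 0.831, 0.556, -0.002]
force: [-0.1, 0.2, 0.9]
grip_width: -0.0001
```

```bash
python3 -c "
from h import *
plan(0,0,.2);knob()
snap('scene','scene9')
im=cv2.imread('pics/scene9.png');cv2.imwrite('pics/c9.png',cv2.resize(im[130:270,230:470],None,fx=3.3,fy=3.3,interpolation=cv2.INTER_CUBIC))"
```

```text
t 12.65 ctrl now -0.1513 -0.1387 z 0.213 grip -0.0001
travel [0.923 1.01  0.08 ] turn [-0.004  0.001  0.001]
F ctrl -0.19 0.12 0.87
scene 57 y [0.0034 0.0095 0.0155] x [-0.0169  0.0026  0.0162]
```

View pics/c9.png

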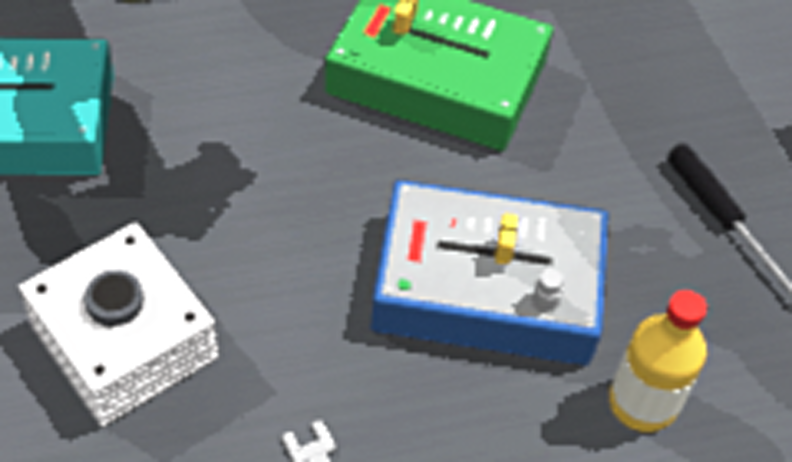

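The knob at (507,238) covers the third white tick. The two shorter white ticks are left of it and two more, at about (524,228) and (541,228), are right of it. The socket still stands at (549,287) and nothing else has moved. The arm is clear, so I'm handing in.

```bash
python3 -c "
from h import *
print(job.job_done())"
```

```text
the job is handed in; nothing more can be done
None
```

The speed lever is sitting in the third click from zero, and I handed the job in at about 13 s of the 53 s allowed.

- **Moves:** The lever started in the second click. With the shut fingertips I pushed it back through the first click to the zero stop. I then went round to the red end and pushed it forward one click at a time, stopping just past each halfway point so it snapped into place by itself.
- **Zero stop:** It was confirmed by a light touch of about 5 N at the position the dimensions predict.
- **Final check:** The camera depth put the knob at 9.5 mm along the controller against 8 mm nominal; the same view also read 1–2 mm high at zero and the first two clicks. The last picture shows the knob over the third white tick. The socket and the other items in view had not moved; the piston and grease tin were outside that picture. The arm was clear, and the measured force was under 1 N.
- **Disagreement:** In the depth image the visible fingertips ended about 20–25 mm higher than the reported tool tip. I pushed with the tool tip at about 60–63 mm, a height that was safe either way.

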